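# Shield the open culture dish with its lid

## Robot

A 6-joint arm with a two-finger parallel gripper is mounted at the origin on the work surface. World frame = base frame: x ahead of the robot, y to its left, z up, the work surface at z = 0. Lengths are in m, angles in rad, forces in N, time in s.
With the tool pointing down it reaches from about 0.35 to 0.85 m from the base axis. Payload 8.1 kg.
Tool frame: the origin (TCP) lies on the centre line of the jaws, within the pads' length; the fingertips stand 19 mm ahead of it and the grasp point (between the pads) is the TCP (tip_reach is the distance from the TCP to the fingertips, in m); y points along the fingers, z is the direction in which the jaws open and shut, and the axes are right-handed (so a half turn about y gives the same grasp; the last joint's range is limited). The gripper opens to 85 mm and grips with 20 to 120 N. Pads are 22 mm wide; open, the fingers measure 114 mm over their backs; the gripper's body (76 mm by 85 mm) begins 54 mm behind the grasp point. The pads swing forward as they close: fully open they stand 13 mm farther back than shut.
Start: joints at [-1.422, 0.13, 1.488, -0, 1.523, -0.085], TCP at [0.139, -0.584, 0.25] pointing down, gripper open.
Joint ranges: [-2.96, 2.96], [-0.89, 2.26], [0.02, 2.5], [-1.34, 4.48], [0, 2.73], [-2.66, 2.66]. Speed limits (rad/s): [2.39, 2.39, 2.79, 3.14, 3.14, 3.14].

## Interface

Orientations are given as [roll, pitch, yaw] about the fixed x, y, z axes, in that order (R = Rz(yaw) Ry(pitch) Rx(roll)).
In Python, from rig import * gives the robot as it stands.
- The arm moves only by the shell command python3 -m jog 'ROWS' [OPENING] [FORCE]. ROWS is text: rows parted by semicolons, each of 6 numbers parted by spaces: the shift along the tool's x, y, z in m, then the turn, a rotation vector about the tool's x, y, z in rad. A call has 1 to 12 rows; each row shifts and turns the commanded pose from where the row before left it, along the tool's axes as they then stand; what a row does not reach is not made up. A row lasts 1/12 s, in which the tool goes at most 41.7 mm and 7.16 degrees, less where a joint would pass 70% of its speed; a pose out of reach is approached as far as the arm can. A call with a gripper value outside its range is refused whole. OPENING is the opening, from 0 (shut) to 1 (fully open), set as the call begins (- or left out, the last holds). The fingers move at their own pace and stop on an object; FORCE is the grip in N (left out, the last holds). Time passes only in rows, so rows that do not move let the fingers close. It gives the time, the measured TCP pose, the force and the opening at its end, in the units of the state.
- sense(): the state, without advancing time (a new reading comes with each control period).
- read_camera(name): name is "side" or "top" or "wrist"; returns (picture, depth): 420x560x3 uint8, blue, green, red; 420x560 float32, m along the optical axis (not along the pixel's ray), 0 where there is no reading.
- camera_params(name): a dict with "intrinsics" (3x3 intrinsics, pixels), "position" and "rotation" of the camera in the world. Camera axes: x right, y down, z forward; pixel columns grow to the right and rows downward; lengths in m; the calibration is good to about 2 mm. The wrist camera is an equidistant fisheye: a pixel r from the principal point sees the ray r / f radians off the axis. A picture is of the moment at which its call begins: read the wrist's pose just before it. camera_params takes no time and is no camera call; for the wrist camera it gives the pose at the moment of the call.
- finish_job(): hands the job in, once; it reports no verdict.
The state is a dict: "t": time; "joint_positions": joint angles; "qd": joint speeds; "tau": joint torques, N m; "eef_pos": TCP position; "orientation": TCP orientation; "ft_force": force on the tool from outside, world axes, zero at the start; "torque": the same for the moment, N m; "width": finger opening in m.
Only numpy, scipy, OpenCV 4.12 (cv2) and the standard library are available. Lean on these libraries where they do the work, as an engineer would, in place of code of your own. Each camera call takes 0.05 s, during which the arm holds its last target.

## Task

Of the three rectangular culture dishes on the white mat, one has been left open: find it, pick up the spare lid by its bar, carry it over the tube rack, and finish still holding it, level and still, as a dust shield over the open dish - centred, squared up with it, and with the lid's lower edge about 12 mm above the dish's rim. The lid must never touch a dish or a cover, the rack must not be bumped, and the dishes, covers, round dish stack, beaker and bottle stay where they are.

Things in the scene. Friction and masses are not known exactly. Their poses are not given: they have to be found in the camera images.
- dish_a: one of three alike open-topped clear rectangular dishes with red gel in it, 110 x 80 x 28 mm, wall 3 mm, standing side by side 135 mm apart on the white mat, all with the mat's heading. Loose, about 160 g. Origin at the centre of its underside, x along the long side, z up; the rim is 28 mm above the origin. Two of the three dishes wear a cover, one (a different one each time) is open: any of the three names may be the open one.
- dish_b: one of three alike open-topped clear rectangular dishes with red gel in it, 110 x 80 x 28 mm, wall 3 mm, standing side by side 135 mm apart on the white mat, all with the mat's heading. Loose, about 160 g. Origin at the centre of its underside, x along the long side, z up; the rim is 28 mm above the origin. Two of the three dishes wear a cover, one (a different one each time) is open: any of the three names may be the open one.
- dish_c: one of three alike open-topped clear rectangular dishes with red gel in it, 110 x 80 x 28 mm, wall 3 mm, standing side by side 135 mm apart on the white mat, all with the mat's heading. Loose, about 160 g. Origin at the centre of its underside, x along the long side, z up; the rim is 28 mm above the origin. Two of the three dishes wear a cover, one (a different one each time) is open: any of the three names may be the open one.
- cover_1: a cover sitting on one of the dishes (which one changes), its origin then 20 mm above that dish's origin and centred on it. Loose, same shape as the spare lid: 120 x 90 x 42 mm, about 90 g: a clear plate 4 mm thick with a thin skirt 8 mm deep under its edges; on its middle stands a black grip bar 50 mm long (along x), 14 mm thick (along y), from 12 to 42 mm above the origin. Origin at the centre of the plane of the skirt's lower edge; x along the long side, z up.
- cover_2: a cover sitting on one of the dishes (which one changes), its origin then 20 mm above that dish's origin and centred on it. Loose, same shape as the spare lid: 120 x 90 x 42 mm, about 90 g: a clear plate 4 mm thick with a thin skirt 8 mm deep under its edges; on its middle stands a black grip bar 50 mm long (along x), 14 mm thick (along y), from 12 to 42 mm above the origin. Origin at the centre of the plane of the skirt's lower edge; x along the long side, z up.
- lid: the spare lid, lying right way up on the bench beyond the tube rack from the dishes. Loose. 120 x 90 x 42 mm, about 90 g: a clear plate 4 mm thick with a thin skirt 8 mm deep under its edges; on its middle stands a black grip bar 50 mm long (along x), 14 mm thick (along y), from 12 to 42 mm above the origin. Origin at the centre of the plane of the skirt's lower edge; x along the long side, z up.
- rack: fixed tube rack between the spare lid and the dishes, holding two rows of capped tubes: 260 mm long (x), 60 mm wide (y), 110 mm high to the tops of the caps. Origin at the centre of its underside on the bench, z up.
- mat: fixed white mat under the dishes, 140 mm (x) x 430 mm (y) x 4 mm, origin at the centre of its underside on the bench.
- dish_stack: bystander: stack of round dishes, 90 mm across, 51 mm high, loose; origin at the centre of its underside.
- beaker: bystander: small glass beaker, 60 mm across, 75 mm high, loose; origin at the centre of its underside.
- bottle: bystander: plastic bottle, 60 mm across, 130 mm high, loose; origin at the centre of its underside.
Not all that is in view belongs to the job. What is shaped like the lid but blue or green is not meant.

How it is judged:
On the way, in this order (a step that is already met when the one before it is completed fails the run):
1. the spare lid is lifted off the bench in the gripper (height (world z) of lid above 0.03 m and contact force between lid and the fingers above 0.5 N), for 0.1 s.
2. the lid passes over the tube rack, above its caps (height (world z) of lid above 0.11 m and y of lid in the frame of rack between -0.06 and 0.06 m and x of lid in the frame of rack between -0.2 and 0.2 m), for 0.05 s.
At the end, for the whole second after the job is handed in: The lid is held in the gripper over the dish that has no cover, touching nothing else: centres within 10 mm horizontally, long sides within 0.12 rad, tilt under 0.1 rad, lower edge 3.5 to 24 mm above the rim, at rest; dishes and covers within 12 mm and bystanders within 30 mm of their starts (((horizontal distance between lid and dish_a below 0.01 m and angle between the x axis of lid and the x axis of dish_a, either way round below 0.12 rad and z of lid in the frame of dish_a between 0.0315 and 0.052 m and horizontal distance between each of cover_1, cover_2 and dish_a above 0.06 m) or (horizontal distance between lid and dish_b below 0.01 m and angle between the x axis of lid and the x axis of dish_b, either way round below 0.12 rad and z of lid in the frame of dish_b between 0.0315 and 0.052 m and horizontal distance between each of cover_1, cover_2 and dish_b above 0.06 m) or (horizontal distance between lid and dish_c below 0.01 m and angle between the x axis of lid and the x axis of dish_c, either way round below 0.12 rad and z of lid in the frame of dish_c between 0.0315 and 0.052 m and horizontal distance between each of cover_1, cover_2 and dish_c above 0.06 m)) and angle between lid's own z axis and vertical below 0.1 rad and linear speed of lid below 0.02 m/s and angular speed of lid below 0.2 rad/s and contact force between lid and the fingers above 1 N and contact force between lid and dish_a below 0.1 N and contact force between lid and dish_b below 0.1 N and contact force between lid and dish_c below 0.1 N and contact force between lid and cover_1 below 0.1 N and contact force between lid and cover_2 below 0.1 N and contact force between lid and dish_stack below 0.1 N and contact force between lid and beaker below 0.1 N and contact force between lid and bottle below 0.1 N and contact force between lid and mat below 0.1 N and contact force between lid and rack below 0.1 N and distance of each of dish_a, dish_b, dish_c, cover_1, cover_2 from where it was at the start of the episode below 0.012 m and distance of each of dish_stack, beaker, bottle from where it was at the start of the episode below 0.03 m); the arm keeps its last pose, push and grip.
It fails at once if the tube rack is bumped (contact force between rack and anything else above 1 N).
It fails at once if the lid touches a dish or a cover (contact force between lid and dish_a above 0.3 N or contact force between lid and dish_b above 0.3 N or contact force between lid and dish_c above 0.3 N or contact force between lid and cover_1 above 0.3 N or contact force between lid and cover_2 above 0.3 N).
It fails at once if a dish or its cover is shifted (distance of any of dish_a, dish_b, dish_c, cover_1, cover_2 from where it was at the start of the episode above 0.012 m).
It fails at once if a bystander is shifted (distance of any of dish_stack, beaker, bottle from where it was at the start of the episode above 0.03 m).
It also fails if it takes over 48 s, if anything falls off the work surface, if the arm or the gripper's body presses on something with over 40 N, if the wrist force passes 120 N, or if a joint passes its speed limit or range.

## Working session

There is one attempt and no reset: what is moved stays moved. The work goes in short steps, Python scripts to look and compute and a shell command to move; the robot and the scene stay as the last step left them, time stands still between calls to the robot, and variables do not carry over. Pictures are saved under pics/ and viewed, and the job is handed in when it is done.

```bash
mkdir -p pics; ls; python3 - <<'E'
from rig import *
import cv2,numpy as np
for n in("side","top","wrist"):
    p,d=read_camera(n); cv2.imwrite(f"pics/{n}0.png",p); np.save(f"/tmp/{n}0.npy",d)
    c=camera_params(n); print(n,c)
s=sense();print(s)
E
```

```text
pics
side {'intrinsics': array([[523.24461997,   0.        , 285.52855038],
       [  0.        , 523.24461997, 207.5642328 ],
       [  0.        ,   0.        ,   1.        ]]), 'position': array([0.40305776, 0.99634114, 0.92607   ]), 'rotation': array([-2.30758752e+00, -1.69038629e-03, -2.97138207e+00])}
top {'intrinsics': array([[437.15403921,   0.        , 278.01654245],
       [  0.        , 437.15403921, 210.19757044],
       [  0.        ,   0.        ,   1.        ]]), 'position': array([0.31481328, 0.04378399, 1.19960727]), 'rotation': array([-2.94024699e+00,  2.52598124e-03, -1.50754418e+00])}
wrist {'intrinsics': array([[325.1922621 ,   0.        , 278.16338812],
       [  0.        , 325.1922621 , 210.47219036],
       [  0.        ,   0.        ,   1.        ]]), 'position': array([ 0.20410753, -0.56754752,  0.37319597]), 'rotation': array([ 2.87857482,  0.00331753, -1.33669165])}
{'t': 0.15, 'joint_positions': array([-1.42239522e+00,  1.30991516e-01,  1.48902532e+00, -2.60263625e-05,
        1.52300235e+00, -8.54265624e-02]), 'qd': array([-0.00074032, -0.00203059, -0.00220929, -0.00112522,  0.00123312,
        0.00035397]), 'tau': array([ 1.48953917e-03, -5.70062220e+01, -5.01159668e+01,  1.17769167e-05,
        9.69709625e-03,  5.40126450e-06]), 'eef_pos': array([ 0.13896058, -0.58328125,  0.2494852 ]), 'orientation': array([-1.57221988e+00,  9.58156554e-05, -2.90776379e+00]), 'ft_force': array([-0.37376003, -0.25905986, -0.72709644]), 'torque': array([ 0.00455917, -0.01099624,  0.0619663 ]), 'width': 0.08491827067519625}
```

View pics/top0.png

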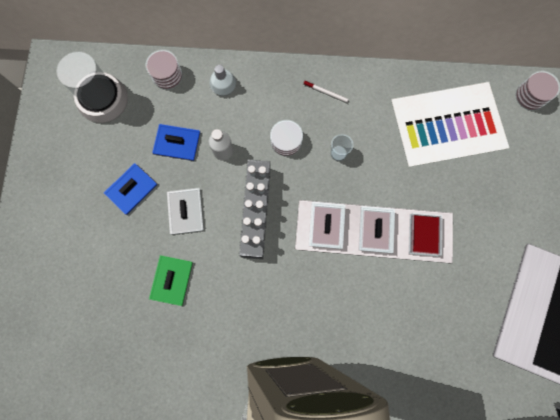

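View pics/side0.png

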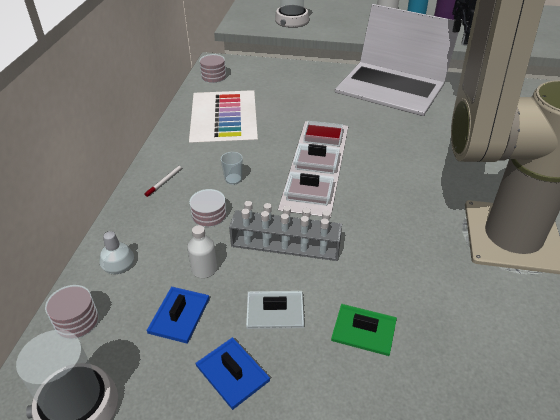

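View pics/wrist0.png

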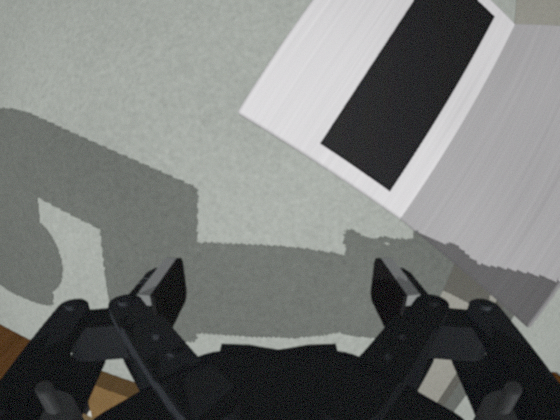

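Candidates in the top view: clear lid with white outline (184,210); blue look-alikes (177,141) and (130,188); green one (171,280); covers on dishes (328,225) and (378,229). The description fits (184,210). The open dish is the dark red one at (426,235). Next, close crops of both.

```bash
cat > h.py <<'E'
import numpy as np,cv2
from scipy.spatial.transform import Rotation as R
def ray(c,u,v):
    K=c["intrinsics"];r=R.from_euler('xyz',c["rotation"])
    d=np.array([(u-K[0,2])/K[0,0],(v-K[1,2])/K[1,1],1.]);return r.apply(d)
def atz(c,u,v,z):
    d=ray(c,u,v);p=c["position"];return p+d*(z-p[2])/d[2]
def proj(c,P):
    K=c["intrinsics"];q=R.from_euler('xyz',c["rotation"]).inv().apply(np.atleast_2d(P)-c["position"])
    return q[:,:2]/q[:,2:]*K[0,0]+[K[0,2],K[1,2]]
def wray_px(c,P):
    K=c["intrinsics"];q=R.from_euler('xyz',c["rotation"]).inv().apply(np.atleast_2d(P)-c["position"])
    th=np.arctan2(np.hypot(q[:,0],q[:,1]),q[:,2]);s=(th/np.hypot(q[:,0],q[:,1]))[:,None]*K[0,0]
    return q[:,:2]*s+[K[0,2],K[1,2]]
def watz(c,u,v,z):
    K=c["intrinsics"];a=np.array([u-K[0,2],v-K[1,2]]);r=np.hypot(*a);th=r/K[0,0]
    d=np.r_[a/r*np.sin(th),np.cos(th)];d=R.from_euler('xyz',c["rotation"]).apply(d);p=c["position"];return p+d*(z-p[2])/d[2]
E
python3 - <<'E'
import cv2,numpy as np
p=cv2.imread("pics/top0.png")
a=cv2.resize(p[175:245,150:220],None,fx=8,fy=8,interpolation=cv2.INTER_CUBIC)
b=cv2.resize(p[190:270,290:460],None,fx=4.5,fy=4.5,interpolation=cv2.INTER_CUBIC)
cv2.imwrite("pics/ca.png",a);cv2.imwrite("pics/cb.png",b)
E
```

```text
(no output)
```

View pics/ca.png

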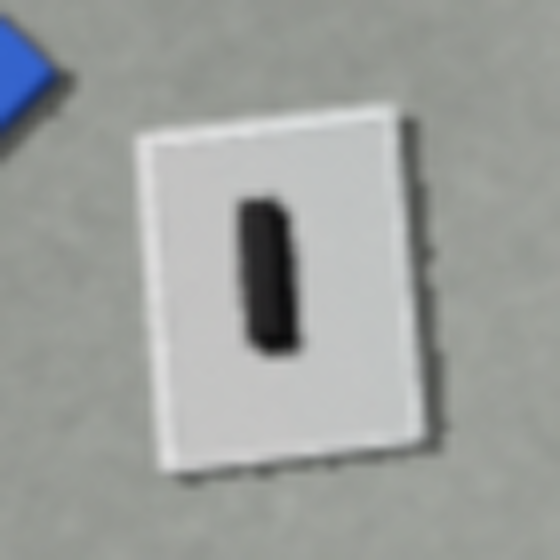

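View pics/cb.png

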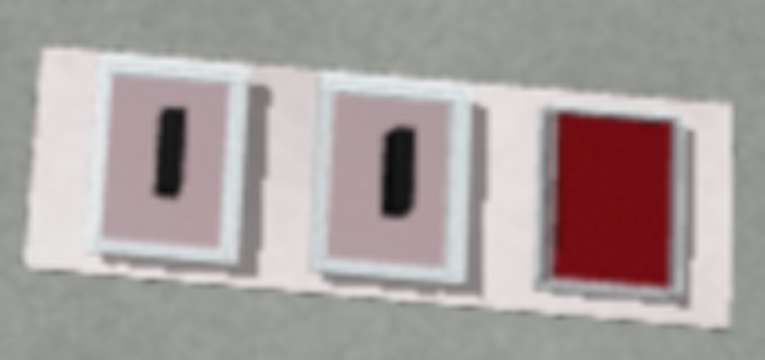

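```bash
python3 - <<'E'
from rig import *
from h import *
c=camera_params("top")
def up(pts,f,o,z):
    return np.array([atz(c,(u+.5)/f-.5+o[0],(v+.5)/f-.5+o[1],z) for u,v in pts])
def rep(n,P):
    rect=P.mean(0); e=(P[3]-P[0]+P[2]-P[1])/2; s=(P[1]-P[0]+P[2]-P[3])/2
    print(n,rect.round(4),'long',np.hypot(*e[:2]).round(4),np.arctan2(e[1],e[0]).round(3),'short',np.hypot(*s[:2]).round(4),np.arctan2(s[1],s[0]).round(3))
rep('lid',up([(137,135),(398,103),(428,440),(165,472)],8,(150,175),.012))
rep('c1',up([(98,57),(246,68),(236,263),(88,250)],4.5,(290,190),.036))
rep('c2',up([(322,75),(471,86),(465,284),(311,271)],4.5,(290,190),.036))
rep('open',up([(545,107),(687,119),(680,299),(538,288)],4.5,(290,190),.032))
m=up([(42,47),(733,102),(730,328),(25,268)],4.5,(290,190),.004);rep('mat',m)
d=np.load('/tmp/top0.npy')
def pt(u,v):
    r=ray(c,u,v);return c["position"]+r*d[v,u]
print(pt(178,215),pt(425,235),pt(328,224),pt(183,210))
# rack caps
for u,v in [(255,167),(252,240),(240,255),(265,255),(246,160),(271,162)]: print((u,v),pt(u,v).round(3))
for u,v in [(286,135),(341,145),(219,137),(219,150)]: print((u,v),pt(u,v).round(3))
E
```

```text
lid [0.5401 0.3201 0.012 ] long 0.1202 -2.952 short 0.0911 -1.383
c1 [ 0.5197 -0.0719  0.036 ] long 0.1182 3.132 short 0.0888 -1.59
c2 [ 0.5163 -0.2068  0.036 ] long 0.1196 3.117 short 0.0905 -1.588
open [ 0.5105 -0.3394  0.032 ] long 0.1096 3.099 short 0.0847 -1.59
mat [ 0.5172 -0.2071  0.004 ] long 0.1393 3.116 short 0.4283 -1.591
[0.52583577 0.33782273 0.01092728] [ 0.51085714 -0.340615    0.02243328] [ 0.51674583 -0.0721683   0.0664799 ] [0.53574496 0.31922187 0.03740345]
(255, 167) [0.661 0.131 0.065]
(252, 240) [0.462 0.124 0.067]
(240, 255) [0.421 0.152 0.063]
(265, 255) [ 0.432  0.09  -0.006]
(246, 160) [0.699 0.163 0.002]
(271, 162) [ 0.7    0.091 -0.004]
(286, 135) [0.764 0.053 0.049]
(341, 145) [ 0.758 -0.106  0.011]
(219, 137) [0.716 0.225 0.129]
(219, 150) [0.697 0.23  0.081]
```

```bash
python3 -m jog '-.0316 0 -.021 0 0 0;-.0316 0 -.021 0 0 0;-.0316 0 -.021 0 0 0;-.0316 0 -.021 0 0 0;-.0316 0 -.021 0 0 0;-.0316 0 -.021 0 0 0;-.0316 0 -.021 0 0 0;-.0316 0 -.021 0 0 0;-.0316 0 -.021 0 0 0;-.0316 0 -.021 0 0 0;-.0316 0 -.021 0 0 0;-.0316 0 -.021 0 0 0'; cat > s.py <<'E'
from rig import *
from h import *
import sys
s=sense();r=R.from_euler('xyz',s["orientation"]);print(s['t'],s["eef_pos"].round(4),s["orientation"].round(4),s["joint_positions"].round(2),s["width"],s["ft_force"].round(2))
if len(sys.argv)>4:
    t=np.array([float(a) for a in sys.argv[1:4]]);yaw=float(sys.argv[4])
    print('shift',r.inv().apply(t-s["eef_pos"]).round(4),'turn',(r.inv()*R.from_euler('xyz',[-np.pi/2,0,yaw])).as_rotvec().round(4))
E
python3 s.py .53 .27 .2 -2.952
```

```text
t: 1.15
eef_pos: [0.4504, -0.249, 0.2502]
orientation: [-1.571, -0.0, -2.908]
ft_force: [-0.2, -0.7, 0.4]
width: 0.0855
1.15 [ 0.4504 -0.249   0.2502] [-1.5708e+00 -1.0000e-04 -2.9078e+00] [-0.6  -0.1   1.72 -0.    1.52  0.73] 0.08550571592901134 [-0.24 -0.68  0.35]
shift [-0.1977  0.0502 -0.4864] turn [0.0001 0.0442 0.0001]
```

```bash
cat > w.py <<'E'
from rig import *
from h import *
import sys,pickle
c=camera_params("wrist");p,d=read_camera("wrist");n=sys.argv[1]
cv2.imwrite(f"pics/{n}.png",p);pickle.dump((c,d),open(f"/tmp/{n}.pkl","wb"))
E
python3 w.py w1
```

```text
(no output)
```

View pics/w1.png

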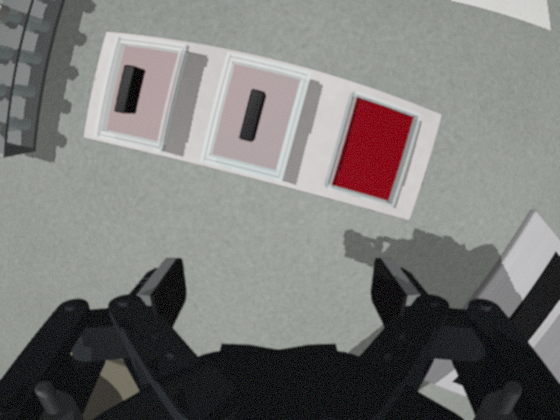

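```bash
python3 -m jog '-.0168 0 -.0405 0 0 0;-.0168 0 -.0405 0 0 0;-.0168 0 -.0405 0 0 0;-.0168 0 -.0405 0 0 0;-.0168 0 -.0405 0 0 0;-.0168 0 -.0405 0 0.0088 0;-.0168 0 -.0405 0 0.0088 0;-.0168 0 -.0405 0 0.0088 0;-.0168 0 -.0405 0 0.0088 0;-.0168 0 -.0405 0 0.0088 0;-.0168 .02 -.0405 0 0 0;-.0168 .02 -.0405 0 0 0'; python3 -m jog '0 0 0 0 0 0;0 0 0 0 0 0'; python3 w.py w2; python3 s.py .54 .32 .15 -2.952
```

```text
t: 2.2
eef_pos: [0.5353, 0.2369, 0.2165]
orientation: [-1.571, 0.003, -2.951]
ft_force: [0.8, -0.9, -0.2]
width: 0.0851
t: 2.37
eef_pos: [0.5331, 0.2358, 0.213]
orientation: [-1.57, -0.005, -2.948]
ft_force: [-0.1, -0.4, 0.8]
width: 0.0856
2.4167 [0.5339 0.2346 0.2145] [-1.57e+00 -2.50e-03 -2.95e+00] [ 0.33  0.11  1.58 -0.    1.46  1.71] 0.0855007244336489 [ 0.7  -1.    0.46]
shift [-0.0224  0.0644 -0.0827] turn [-0.0008  0.002   0.0025]
```

View pics/w2.png

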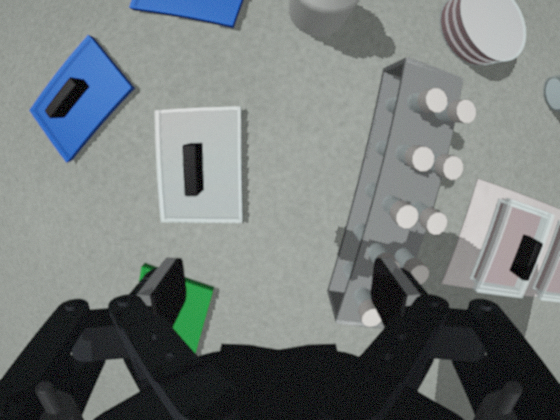

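w1 shows two covered dishes and the open red one (~372,148). w2 shows the clear lid (~200,165), with blue and green look-alikes around it and the rack at the right. I'll enlarge the lid and the open dish.

```bash
python3 - <<'E'
import cv2,numpy as np
a=cv2.imread("pics/w2.png")[95:235,140:260];b=cv2.imread("pics/w1.png")[80:220,310:450]
f=lambda x:cv2.resize(x,None,fx=4,fy=4,interpolation=cv2.INTER_CUBIC)
cv2.imwrite("pics/wa.png",f(a));cv2.imwrite("pics/wb.png",f(b))
E
```

```text
(no output)
```

View pics/wa.png

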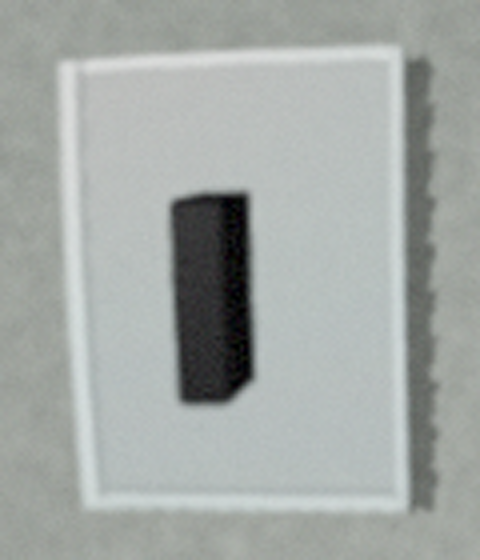

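View pics/wb.png

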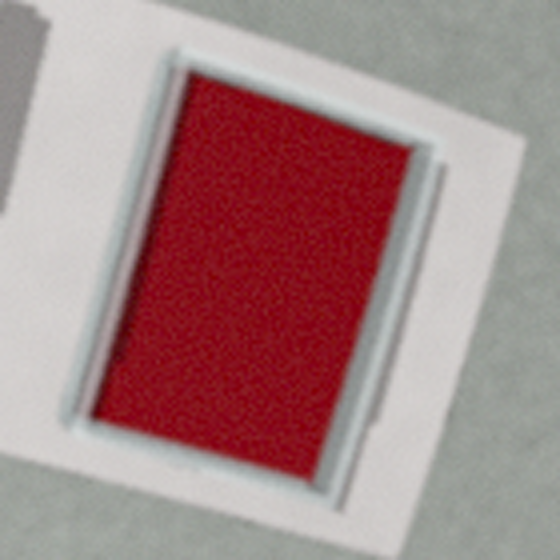

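```bash
python3 - <<'E'
import pickle
from h import *
from scipy.optimize import least_squares
def pts(L,o):return [((u+.5)/4-.5+o[0],(v+.5)/4-.5+o[1]) for u,v in L]
def rep(n,c,L,o,z):
    P=np.array([watz(c,u,v,z) for u,v in pts(L,o)])
    e=(P[3]-P[0]+P[2]-P[1])/2; s=(P[1]-P[0]+P[2]-P[3])/2
    print(n,P.mean(0).round(4),np.hypot(*e[:2]).round(4),np.arctan2(e[1],e[0]).round(3),np.hypot(*s[:2]).round(4),np.arctan2(s[1],s[0]).round(3))
c2=pickle.load(open('/tmp/w2.pkl','rb'))[0];c1=pickle.load(open('/tmp/w1.pkl','rb'))[0]
rep('lid',c2,[(60,62),(401,47),(409,511),(86,511)],(140,95),.012)
rep('bar',c2,[(170,203),(220,195),(229,402),(182,403)],(140,95),.042)
rep('dish',c1,[(175,52),(440,140),(343,508),(74,425)],(310,80),.032)
# overlay of predicted models
def box(x,y,yaw,L,W,z):
    r=R.from_euler('z',yaw).as_matrix();return np.array([r@[a*L/2,b*W/2,0] for a,b in[(1,1),(1,-1),(-1,-1),(-1,1)]])+[x,y,z]
im=cv2.imread('pics/w1.png');F=5
im=cv2.resize(im[80:220,310:450],None,fx=F,fy=F,interpolation=cv2.INTER_CUBIC)
for (L,W,z,col) in[(.11,.08,.032,(0,255,0)),(.104,.074,.032,(255,255,0)),(.11,.08,.004,(255,0,255))]:
    q=(wray_px(c1,box(.5125,-.341,-.024,L,W,z))-[310,80]+.5)*F
    cv2.polylines(im,[q.round().astype(int)],True,col,1)
cv2.imwrite('pics/ov1.png',im)
E
```

```text
lid [0.5419 0.3228 0.012 ] 0.1201 -2.952 0.0898 -1.378
bar [0.5425 0.323  0.042 ] 0.0483 -2.945 0.012 -1.312
dish [ 0.5159 -0.3408  0.032 ] 0.1058 -3.139 0.0808 -1.597
```

View pics/ov1.png

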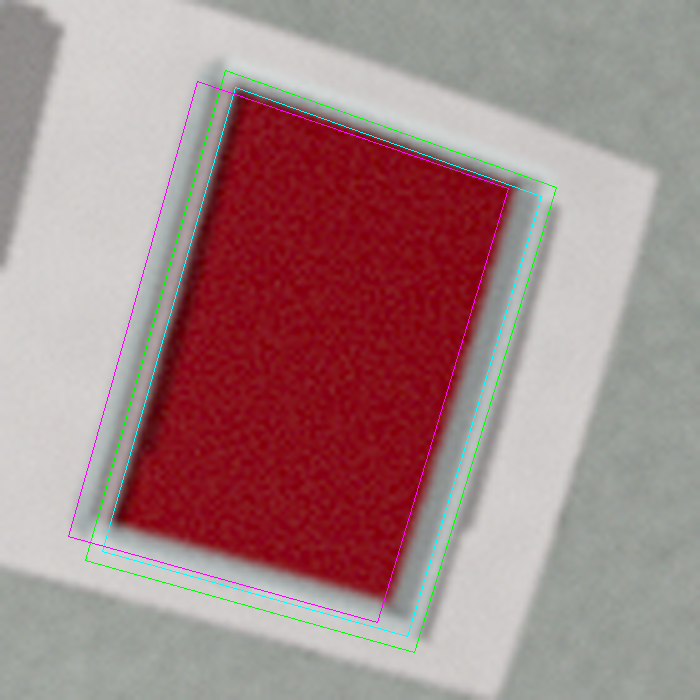

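```bash
python3 s.py .542 .3225 .12 -2.952; python3 -m jog '-.0042 .0155 -.0145 0 0 0;-.0042 .0155 -.0145 0 0 0;-.0042 .0155 -.0145 0 0 0;-.0042 .0155 -.0145 0 0 0;-.0042 .0155 -.0145 0 0 0;-.0042 .0155 -.0145 0 0 0;0 0 0 0 0 0;0 0 0 0 0 0;0 0 0 0 0 0;0 0 0 0 0 0';python3 s.py .542 .3225 .037 -2.952; python3 w.py w3
```

```text
2.4167 [0.5339 0.2346 0.2145] [-1.57e+00 -2.50e-03 -2.95e+00] [ 0.33  0.11  1.58 -0.    1.46  1.71] 0.0855007244336489 [ 0.7  -1.    0.46]
shift [-0.0249  0.0944 -0.0848] turn [-0.0008  0.002   0.0025]
t: 3.25
eef_pos: [0.5442, 0.3236, 0.1247]
orientation: [-1.571, 0.003, -2.953]
ft_force: [-0.3, 0.8, -0.4]
width: 0.0858
3.25 [0.5442 0.3236 0.1247] [-1.5712e+00  2.6000e-03 -2.9532e+00] [ 0.46  0.3   1.52 -0.    1.31  1.84] 0.08583396142030313 [-0.29  0.82 -0.44]
shift [0.0026 0.0877 0.0007] turn [ 0.0004 -0.0012 -0.0026]
```

View pics/w3.png

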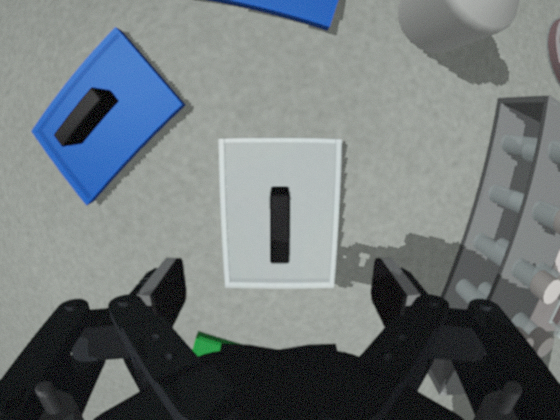

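w3: the clear lid is at (280,213) between the jaws, with bar from (280,190) to (280,262).

```bash
python3 - <<'E'
import pickle
from h import *
c=pickle.load(open('/tmp/w3.pkl','rb'))[0]
for n,L,z in(('lid',[(219,140),(342,140),(335,287),(227,287)],.012),('bar',[(272,188),(288,188),(289.5,262),(271.5,262)],.042)):
    P=np.array([watz(c,u,v,z) for u,v in L])
    e=(P[3]-P[0]+P[2]-P[1])/2; s=(P[1]-P[0]+P[2]-P[3])/2
    print(n,P.mean(0).round(4),np.hypot(*e[:2]).round(4),np.arctan2(e[1],e[0]).round(3),np.hypot(*s[:2]).round(4),np.arctan2(s[1],s[0]).round(3))
E
python3 s.py .5415 .3225 .037 -2.952
```

```text
lid [0.5419 0.322  0.012 ] 0.1189 -2.947 0.0897 -1.382
bar [0.5449 0.3232 0.042 ] 0.052 -2.945 0.0114 -1.382
3.3 [0.5441 0.3237 0.1246] [-1.5712e+00  2.5000e-03 -2.9531e+00] [ 0.46  0.3   1.52 -0.    1.31  1.84] 0.0853655515847924 [-0.24 -0.27  0.24]
shift [0.003  0.0876 0.0007] turn [ 0.0004 -0.0011 -0.0025]
```

Descend to TCP z ≈ 0.038, correcting 1.5 mm in x.

```bash
python3 -m jog '.0005 .02 0 0 0 0;.0005 .02 0 0 0 0;.0005 .02 0 0 0 0;0 .012 0 0 0 0;0 .008 0 0 0 0;0 0.004 0 0 0 0;0 .002 0 0 0 0;0 0 0 0 0 0;0 0 0 0 0 0;0 0 0 0 0 0';python3 s.py .542 .3225 .037 -2.952; python3 w.py w4
```

```text
t: 4.13
eef_pos: [0.5422, 0.3247, 0.0379]
orientation: [-1.571, 0.002, -2.952]
ft_force: [0.6, -0.3, -1.1]
width: 0.0852
4.1333 [0.5422 0.3247 0.0379] [-1.5713e+00  1.8000e-03 -2.9517e+00] [0.46 0.4  1.57 0.   1.17 1.84] 0.08523160653157227 [ 0.57 -0.26 -1.07]
shift [0.0006 0.0009 0.0021] turn [ 0.0005  0.0003 -0.0018]
```

View pics/w4.png

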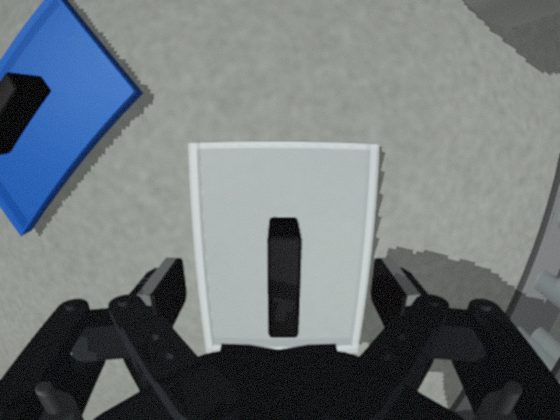

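w4: the bar is centred at u≈284 and the jaws at ≈279, so shift 2 mm along +z and close.

```bash
python3 -m jog '0 0 .002 0 0 0;0 0 0 0 0 0;0 0 0 0 0 0'; python3 -m jog '0 0 0 0 0 0;0 0 0 0 0 0;0 0 0 0 0 0;0 0 0 0 0 0;0 0 0 0 0 0;0 0 0 0 0 0;0 0 0 0 0 0;0 0 0 0 0 0;0 0 0 0 0 0;0 0 0 0 0 0' 0 50; python3 w.py w5
```

```text
t: 4.43
eef_pos: [0.542, 0.3222, 0.0369]
orientation: [-1.571, 0.0, -2.952]
ft_force: [-0.8, -0.2, 0.1]
width: 0.0855
t: 5.27
eef_pos: [0.5419, 0.3223, 0.0368]
orientation: [-1.571, 0.0, -2.952]
ft_force: [0.3, 0.5, 0.7]
width: 0.0129
```

View pics/w5.png

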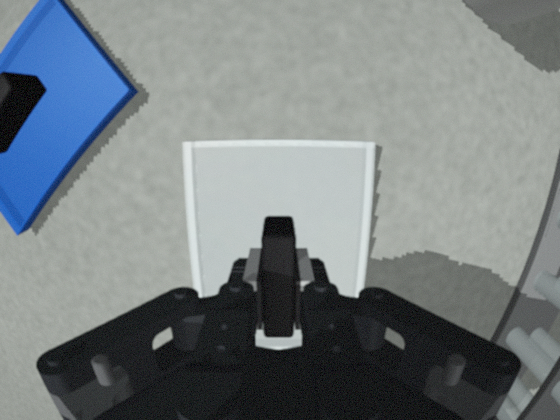

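w5: the fingers are closed on the bar at (280,275). Lifting.

```bash
python3 -m jog '0 -.005 0 0 0 0;0 -.01 0 0 0 0;0 -.015 0 0 0 0;0 -.02 0 0 0 0;0 -.02 0 0 0 0;0 -.02 0 0 0 0;0 -.02 0 0 0 0;0 -.02 0 0 0 0;0 -.02 0 0 0 0;0 -.02 0 0 0 0;0 0 0 0 0 0;0 0 0 0 0 0'; python3 w.py w6; python3 - <<'E'
from rig import *
import cv2
p,d=read_camera("side");cv2.imwrite("pics/s6.png",p)
E
python3 s.py .515 -.20 .215 -3.165
```

```text
t: 6.32
eef_pos: [0.5428, 0.3228, 0.2091]
orientation: [-1.572, 0.004, -2.952]
ft_force: [0.2, 0.7, -0.9]
width: 0.0128
6.4167 [0.5414 0.322  0.2059] [-1.5705e+00 -1.2000e-03 -2.9518e+00] [ 0.46  0.23  1.45 -0.    1.46  1.84] 0.013243986552515965 [ 0.21 -0.69 -1.07]
shift [ 0.1244 -0.0088  0.5077] turn [-0.0005  0.2132  0.0011]
```

View pics/w6.png

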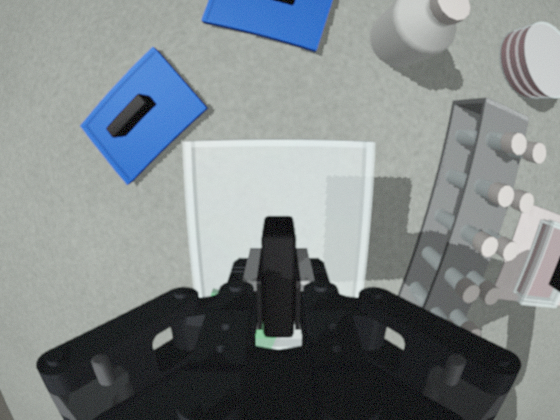

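View pics/s6.png

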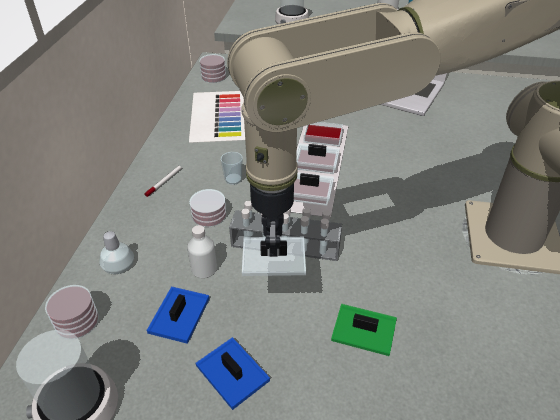

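w6/s6: the lid is held level at about 0.17 m, and the rack caps (~500,165 in w6) are below it. Now crossing the rack.

```bash
python3 -m jog '.003 0 .012 0 0 0;.005 -.001 .02 0 0 0;.0065 -.001 .0295 0 0 0;.0065 -.001 .0295 0 0 0;.0065 -.001 .0295 0 0 0;.0065 0 .0295 0 0 0;.0065 0 .0295 0 0 0;.0065 0 .0295 0 0 0;.0065 0 .0295 0 0 0;.0065 0 .0295 0 0 0;.0065 0 .0295 0 0 0;.0065 0 .0295 0 0 0'; python3 s.py .515 -.34 .215 -3.165
```

```text
t: 7.42
eef_pos: [0.5303, -0.0147, 0.2092]
orientation: [-1.571, -0.002, -2.952]
ft_force: [-0.5, 0.1, -0.6]
width: 0.0129
7.4167 [ 0.5303 -0.0147  0.2092] [-1.5713e+00 -2.4000e-03 -2.9520e+00] [-0.12 -0.03  1.73 -0.    1.44  1.26] 0.012895715615012883 [-0.46  0.12 -0.62]
shift [ 0.0764 -0.0057  0.3166] turn [2.00e-04 2.13e-01 2.50e-03]
```

```bash
python3 -m jog '.004 0 .029 0 .0213 0;.004 0 .029 0 .0213 0;.004 0 .029 0 .0213 0;.004 0 .029 0 .0213 0;.004 0 .029 0 .0213 0;.004 0 .029 0 .0213 0;.004 0 .029 0 .0213 0;.004 0 .029 0 .0213 0;.004 0 .029 0 .0213 0;.004 0 .029 0 .0213 0;.002 0 .02 0 0 0;.001 0 .01 0 0 0';python3 -m jog '0 0 0 0 0 0;0 0 0 0 0 0;0 0 0 0 0 0;0 0 0 0 0 0'; python3 s.py .5145 -.341 .13 -3.165; python3 w.py w7;  python3 - <<'E'
from rig import *
import cv2
for n in("side","top"):
    p,d=read_camera(n);cv2.imwrite(f"pics/{n}7.png",p)
E
```

```text
t: 8.42
eef_pos: [0.5134, -0.337, 0.209]
orientation: [-1.572, -0.003, 3.116]
ft_force: [0.3, -0.4, -0.7]
width: 0.0128
t: 8.75
eef_pos: [0.5158, -0.3331, 0.2105]
orientation: [-1.571, -0.0, 3.12]
ft_force: [-0.0, 0.1, -0.9]
width: 0.0126
8.75 [ 0.5158 -0.3331  0.2105] [-1.5714e+00 -2.0000e-04  3.1199e+00] [-0.66  0.19  1.5   0.    1.46  0.94] 0.012632256872643967 [-0.03  0.12 -0.87]
shift [0.0011 0.0805 0.008 ] turn [0.0006 0.0017 0.0002]
```

View pics/w7.png

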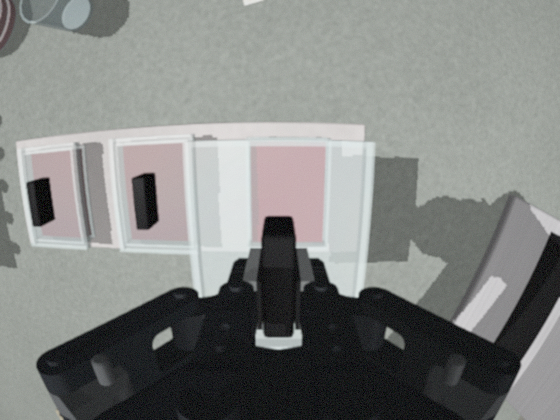

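View pics/side7.png

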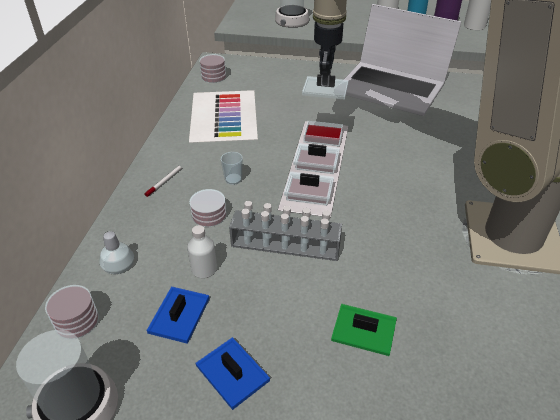

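View pics/top7.png

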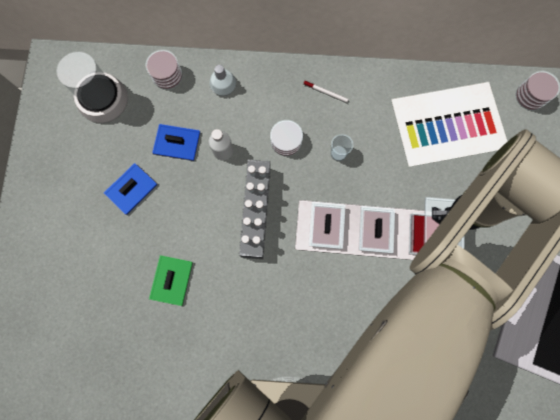

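w7: the lid (upper edge at v≈142) is above the open dish (pink, seen through the plate at ~(288,195)). side7 and top7 show everything else in place. Descend partway.

```bash
python3 -m jog '0 .01 .004 0 0 0;0 .015 .004 0 0 0;0 .015 0 0 0 0;0 .015 0 0 0 0;0 .015 0 0 0 0;0 .01 0 0 0 0;0 .005 0 0 0 0;0 0 0 0 0 0;0 0 0 0 0 0;0 0 0 0 0 0;0 0 0 0 0 0;0 0 0 0 0 0'; python3 s.py .5145 -.341 .083 -3.165; python3 w.py w8;python3 - <<'E'
from rig import *
import cv2,numpy as np
for n in("side","top"):
    p,d=read_camera(n);cv2.imwrite(f"pics/{n}8.png",p)
    q=p[50:190,250:400] if n=="side" else p[190:270,370:490]
    cv2.imwrite(f"pics/{n}8c.png",cv2.resize(q,None,fx=4,fy=4,interpolation=cv2.INTER_CUBIC))
E
```

```text
t: 9.9
eef_pos: [0.5159, -0.3429, 0.1268]
orientation: [-1.57, 0.001, 3.118]
ft_force: [-0.5, 0.1, -0.3]
width: 0.0131
9.9 [ 0.5159 -0.3429  0.1268] [-1.5698e+00  1.4000e-03  3.1184e+00] [-0.67  0.27  1.56  0.    1.31  0.92] 0.013138822933517999 [-0.53  0.14 -0.33]
shift [ 0.0015  0.0438 -0.0019] turn [-0.001   0.0002 -0.0014]
```

View pics/w8.png

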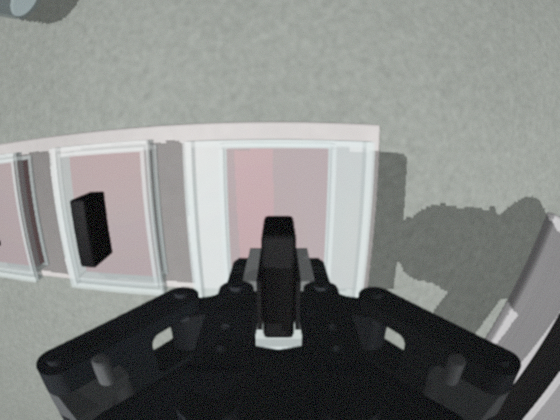

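View pics/side8c.png

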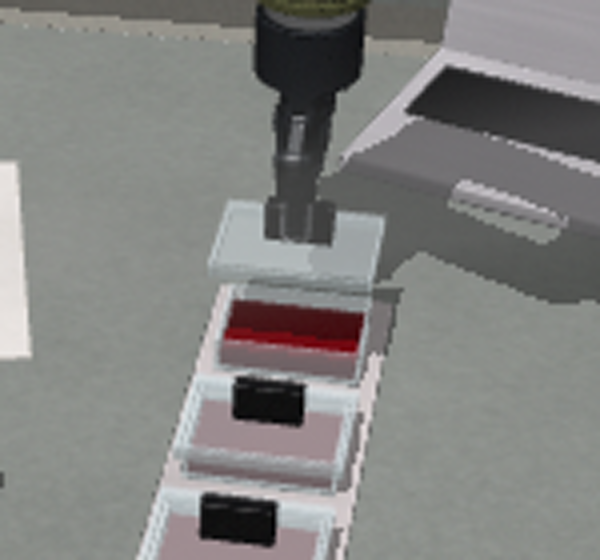

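View pics/top8c.png

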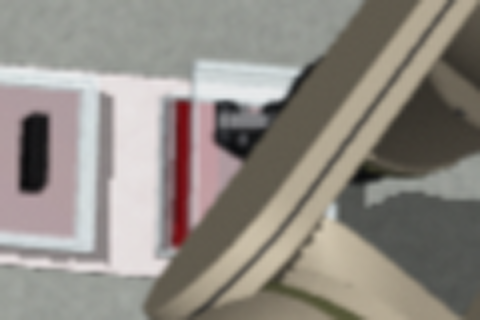

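```bash
cat > ov.py <<'E'
from rig import *
from h import *
import pickle,sys
n=sys.argv[1];lz=float(sys.argv[2]);dx,dy=map(float,sys.argv[3:5])
c=pickle.load(open(f'/tmp/{n}.pkl','rb'))[0];s=sense()
def box(x,y,yaw,L,W,z):
    r=R.from_euler('z',yaw).as_matrix();g=np.linspace(-1,1,15)
    q=[(a,1) for a in g]+[(1,-a) for a in g]+[(-a,-1) for a in g]+[(-1,a) for a in g]
    return np.array([r@[a*L/2,b*W/2,0] for a,b in q])+[x,y,z]
im=cv2.imread(f'pics/{n}.png');F=3;o=np.array([140,110])
im=cv2.resize(im[110:300,140:400],None,fx=F,fy=F,interpolation=cv2.INTER_CUBIC)
t=s['eef_pos'];yaw=s['orientation'][2]
for b,col in[(box(dx,dy,-.0235,.11,.08,.032),(0,255,0)),(box(t[0],t[1],yaw,.12,.09,lz+.012),(255,0,255)),(box(dx+.0032,dy+.135,-.0235,.12,.09,.036),(0,200,255)),(box(t[0],t[1],yaw,.05,.014,lz+.042),(0,0,255)),(box(dx+.0032,dy+.135,-.0235,.14,.43,.004),(255,0,0))]:
    q=(wray_px(c,b)-o+.5)*F;cv2.polylines(im,[q.round().astype(int)],True,col,1)
cv2.imwrite(f'pics/ov_{n}.png',im)
E
python3 ov.py w8 .090 .5145 -.341
```

```text
(no output)
```

View pics/ov_w8.png

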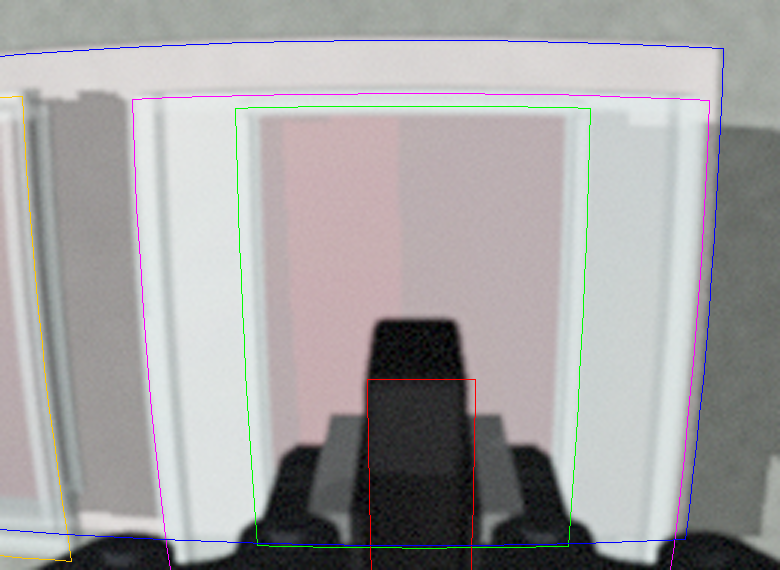

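The overlay fits: dish at (0.5145, -0.341), lid at the TCP, and yaws agree. Final descent with a 1–2 mm correction.

```bash
python3 -m jog '.0005 .008 -.0005 0 0 0;.0005 .008 -.0005 0 0 0;0 .008 -.0005 0 0 0;0 .008 0 0 0 0;0 .006 0 0 0 0;0 .004 0 0 0 0;0 .002 0 0 0 0;0 0 0 0 0 0;0 0 0 0 0 0;0 0 0 0 0 0;0 0 0 0 0 0;0 0 0 0 0 0'; python3 s.py .5147 -.3415 .082 -3.165; python3 w.py w9; python3 ov.py w9 .0455 .5145 -.341;python3 - <<'E'
from rig import *
import cv2,numpy as np
for n in("side",):
    p,d=read_camera(n);q=p[50:190,250:400] 
    cv2.imwrite(f"pics/{n}9c.png",cv2.resize(q,None,fx=4,fy=4,interpolation=cv2.INTER_CUBIC))
E
python3 s.py .5147 -.3415 .082 -3.165
```

```text
t: 11.05
eef_pos: [0.5147, -0.3411, 0.0822]
orientation: [-1.57, 0.001, 3.118]
ft_force: [0.1, -0.5, -1.6]
width: 0.013
11.05 [ 0.5147 -0.3411  0.0822] [-1.5703e+00  7.0000e-04  3.1184e+00] [-0.67  0.31  1.6   0.    1.23  0.93] 0.013025726649411356 [ 0.09 -0.47 -1.57]
shift [-0.      0.0002  0.0004] turn [-0.0005  0.0002 -0.0007]
11.15 [ 0.5146 -0.3411  0.082 ] [-1.5705e+00  4.0000e-04  3.1184e+00] [-0.67  0.31  1.6   0.    1.23  0.93] 0.012941303895895883 [ 0.58  0.25 -1.02]
shift [-0.0001  0.      0.0004] turn [-0.0003  0.0002 -0.0004]
```

View pics/ov_w9.png

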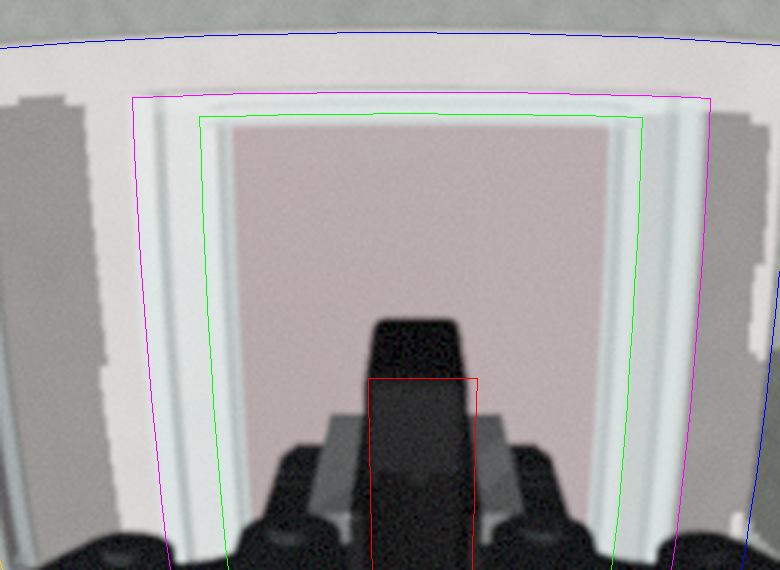

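View pics/side9c.png

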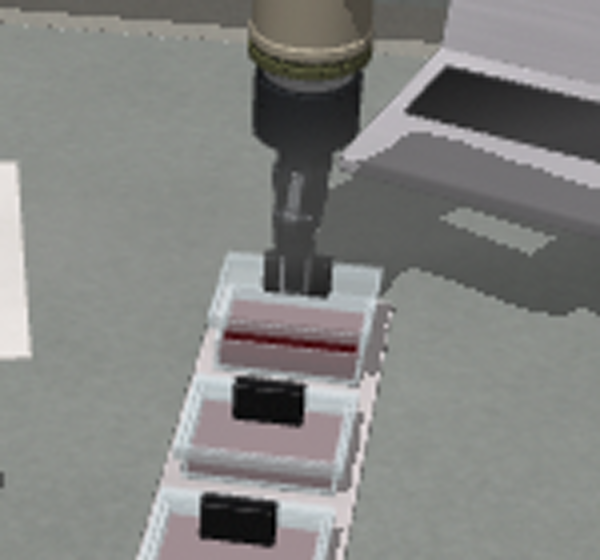

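```bash
python3 - <<'E'
from rig import *
from h import *
c=camera_params("side");im=cv2.imread("pics/side9c.png")
def box(x,y,yaw,L,W,z):
    r=R.from_euler('z',yaw).as_matrix();return np.array([r@[a*L/2,b*W/2,0] for a,b in[(1,1),(1,-1),(-1,-1),(-1,1)]])+[x,y,z]
for b,col in[(box(.5145,-.341,-.0235,.11,.08,.032),(0,255,0)),(box(.5146,-.3411,-.0235,.12,.09,.0455),(255,0,255)),(box(.5146,-.3411,-.0235,.12,.09,.0575),(255,0,0)),(box(.5177,-.206,-.0235,.12,.09,.036),(0,200,255))]:
    q=(proj(c,b)-[250,50]+.5)*4
    cv2.polylines(im,[q.round().astype(int)],True,col,1)
im=cv2.resize(im[220:520,130:430],None,fx=2,fy=2);cv2.imwrite("pics/ovs9.png",im)
E
```

```text
(no output)
```

View pics/ovs9.png

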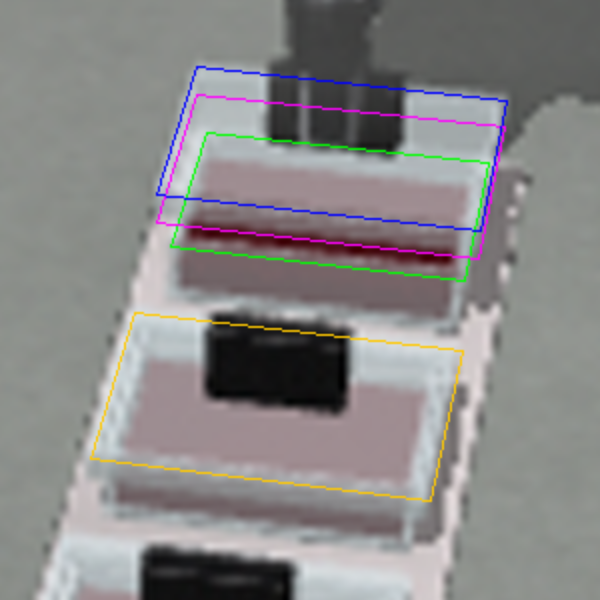

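The side overlay agrees: lid edge above the rim, and both outlines shifted alike by the calibration error. Handing in.

```bash
python3 - <<'E'
from rig import *
s=sense();print(s["t"],s["eef_pos"],s["qd"].round(4),s["width"]);print(finish_job())
E
```

```text
11.15 [ 0.5145609  -0.34105225  0.08203476] [-0.0005  0.0008  0.0022 -0.0006 -0.0003  0.0005] 0.012941303895895883
the job is handed in; nothing more can be done
None
```

I picked up the clear spare lid by its bar, carried it over the tube rack with its lower edge about 0.17 m up, and handed in with it held over the open dish. The open dish is the one at the far -y end of the mat. The hand-in gives no verdict, so the result below rests on my own measurements.

**Last checks:**
- **Centring:** the wrist camera put the lid within about 1 mm of the dish centre.
- **Squareness and tilt:** the heading was within 0.01 rad of the dish, tilt was about 0, and the arm was at rest.
- **Height:** the lower edge was about 13 mm above the rim, worked out from the TCP height at the grasp. I checked it only roughly in the side view.
- **Contact:** I saw no sign of contact in the force readings or pictures, and nothing in the pictures had moved.

**Disagreements:**
- **Dish position in x:** the top camera put the dish 1–4 mm lower in x than the wrist camera. It also put the lid about 2 mm lower when the lid lay on the bench, so I trusted the wrist camera.
- **Side overlay:** it was off by a pixel or so, by about the same amount for the lid and the dish.

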